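# Take the hinge template off its barbed hook and rack it

## Robot

A 6-joint arm with a two-finger parallel gripper is mounted at the origin on the work surface. World frame = base frame: x ahead of the robot, y to its left, z up, the work surface at z = 0. Lengths are in mm, angles in rad, forces in N, time in s.
With the tool pointing down it reaches from about 350 to 975 mm from the base axis. Payload 7.1 kg.
Tool frame: the origin (TCP) lies at the very end of the fingers, on their centre line; the grasp point (between the pads) lies 19 mm behind it; z points along the fingers, y is the direction in which the jaws open and shut (so a half turn about z gives the same grasp; the last joint's range is limited). The gripper opens to 88 mm and grips with 3 to 60 N. Pads are 20 mm wide; open, the fingers measure 115 mm over their backs; the gripper's body (75 mm by 178 mm) begins 61 mm behind the grasp point.
Start: joints at [-0.019, 0.423, 1.63, -0, 1.089, -0.019], TCP at [624.984, 0.026, 222.675] pointing down, gripper open.
Joint ranges: [-3, 3], [-0.9, 2.11], [0.09, 2.58], [-1.31, 4.45], [0.11, 2.69], [-2.54, 2.54]. Speed limits (rad/s): [2.39, 2.39, 3.01, 3.14, 3.14, 3.14].

## Interface

Orientations are given as a rotation vector (axis times angle).
In Python, from workcell import monitor, vision, order, find_in, regions_of, place_of gives the robot as it stands. The module is installed in compiled form; this text tells all that it offers.
- The arm moves only by the tool carry_out, never from a script. Its argument "targets" is a list of rows, each a list of 3 entries, a list of its own where there are three numbers: the turn, a rotation vector about the world's x, y, z in degrees, then the shift along the world's x, y, z in mm, then the finger opening in mm, from 0 to 87.8. In form: [[[rx, ry, rz], [x, y, z], hand], ...]. A call has 1 to 10 rows; each row is the pose to reach, as a shift and turn from the pose commanded when the call began; what a row does not reach only later rows make up. A row lasts 1/12 s, in which the tool goes at most 41.7 mm and 7.16 degrees, less where a joint would pass 70% of its speed; a pose out of reach is approached as far as the arm can. A call with a gripper value outside its range is refused whole. The fingers move at their own pace and stop on an object; the grip force is fixed at half the most. Time passes only in rows, so rows that repeat a pose let the fingers close. It gives the time, the measured TCP pose, the force and the opening at its end, in the units of the state.
- monitor.get_obs(): the state, without advancing time (a new reading comes with each control period).
- vision.get_image(name): name is "scene" or "side" or "wrist"; returns the picture (384x512x3 uint8, red, green, blue); there is no depth.
- vision.camera_model(name): a dict with "K" (3x3 intrinsics, pixels), "dist" ([k1, k2, p1, p2, k3] as OpenCV has them; the pictures are not rectified), "rvec" (rotation vector, rad) and "tvec" (3), from world to camera coordinates, as OpenCV has them. Camera axes: x right, y down, z forward; pixel columns grow to the right and rows downward; lengths in mm; the calibration is good to about 2 mm. A picture is of the moment at which its call begins: read the wrist's pose just before it. camera_model takes no time and is no camera call; for the wrist camera it gives the pose at the moment of the call.
- order.close_job(): hands the job in, once; it reports no verdict.
Trained networks look in the newest picture that a camera, given by its name, has taken for a name from the list of things; names that differ only in an ending like _2 or _b are one class to them, and where a whole thing is asked for, a point or a joint stands for the part that bears it (a point fixed in the world has none). Each returns a list of dicts, best first, with "confidence" (0 to 1); they miss things now and then, are a little off and sometimes report something else, mostly with a low value. They report only what shows in the picture. A call takes as long as a camera call. They do not tell look-alikes from the thing itself.
- find_in(query, camera): "point" ([x, y, z] in mm, in the coordinates of the camera as it stood for that picture, good to about 4 mm: the middle of the surface that is visible of it).
- regions_of(query, camera): "mask" (384x512 bool, what is visible of it).
- place_of(query, camera): "point" ([x, y, z] in mm, in the coordinates of the camera as it stood for that picture, good to about 4 mm: a listed point, or the origin of a listed thing).
The state is a dict: "t": time; "qpos": joint angles; "qvel": joint speeds; "joint_torque": joint torques, N m; "ee_pos": TCP position; "orientation": TCP orientation; "ft_force": force on the tool from outside, world axes, zero at the start; "moment": the same for the moment, N m; "width": finger opening in mm.
Only numpy, scipy, OpenCV 4.12 (cv2) and the standard library are available. Lean on these libraries where they do the work, as an engineer would, in place of code of your own. Each camera call takes 0.05 s, during which the arm holds its last target.

## Task

Take the aluminium hinge template off the barbed hook by lifting it, tilting it and backing it over the barbed tip, without forcing it. Then stand it upright in the empty slot of the wooden rack, lowering it right down to the slot's floor before letting go. Leave the two plywood templates in the rack and the tape measure where they are.

Things in the scene. Friction and masses are not known exactly. Their poses are not given: they have to be found in the camera images.
- template: Aluminium plate 8 thick, 195 tall, 0.25 kg, hung upright on the hook, x along the stand's x. Origin: middle of its bottom edge; x normal to the plate, y across, z up it. Body 100 mm wide up to z = 70, with a 35 mm hole; window for the hook z 70 to 114, 36 wide; solid grip tab z 114 to 195, 60 wide, above the arm: grip it by its thickness from above, 55 mm or more above the window, so that the fingers clear the tip.
- eye (a point): Centre of the template's window (36 mm wide, 44 mm high), 92 mm above the template's origin along its z. The window's upper edge rests on the hook's arm; the template can swing a little.
- hook_stand: Steel stand fixed to the bench. Origin: at the post's foot on the bench; x is the way the hook points, z up. Foot plate 110 x 90 x 10 mm (x -30 to 80). Post 10 mm thick; from its top a level arm, 8 mm thick, axis at z = 155 mm, runs to x = 65 mm, then slants up to the tip at x = 85, z = 197. All in the plane y = 0, nothing higher than the tip. The template hangs 22 to 34 mm from the post.
- hook_tip (a point): The hook's 8 mm thick tip; a barb, 6 mm thick, points back and down from it, 9 mm towards the post and 3 mm down. The template cannot pass it upright. Tilt it 20 to 30 degrees, foot swung out to the stand's +x past the tip and tab leaning back over the post, raise it until the window's upper edge is over the tip, then carry it off to +x.
- rack: Wooden rack fixed to the bench, 190 (x) x 150 (y) mm, walls up to z = 62 mm. Origin: centre of its underside. Three slots side by side at x = -55, 0 and +55 mm, each 18 mm wide in x, 122 mm long in y, floor at z = 12 mm. Two hold plywood templates, one is empty.
- free_slot: The floor of the empty slot (a thin cork strip like those in the other slots). Origin: centre of the slot's floor, 12 mm above the bench; x across the slot (18 mm wide), y along it (122 mm long), z up; walls rise 50 mm above it. The template goes in with its thickness across the slot, either face first.
- ply_a: Plywood template standing in one of the slots, 10 mm thick, 100 mm wide, 100 mm tall, with a round 50 mm hole; origin at the middle of its bottom edge. Its top is 112 mm above the bench. To be left alone.
- ply_b: Plywood template standing in another slot, 10 mm thick, 100 mm wide, 95 mm tall with a step cut from one upper corner; origin at the middle of its bottom edge. To be left alone.
- tape: Tape measure lying on the bench between the stand and the rack, 65 x 62 x 34 mm, origin under its centre. To be left alone.
There are look-alikes about, which are no part of the job. Of the things shaped like the template, the aluminium one is meant.

How it is judged (in metres and radians):
On the way, in this order (a step that is already met when the one before it is completed fails the run):
1. the template is clear of the hook and held in the gripper (contact force between the fingers and template above 1 N and contact force between template and hook_stand below 0.1 N and (x of eye in the frame of hook_stand above 0.125 m or y of eye in the frame of hook_stand above 0.06 m or y of eye in the frame of hook_stand below -0.06 m or z of eye in the frame of hook_stand above 0.26 m)), for 0.1 s.
2. the template stands on the floor of the empty slot (within 10 mm) while still held (contact force between the fingers and template above 1 N and x of template in the frame of free_slot between -0.012 and 0.012 m and y of template in the frame of free_slot between -0.015 and 0.015 m and z of template in the frame of free_slot below 0.01 m and angle between template's own z axis and vertical below 0.3 rad), for 0.1 s.
At the end, for the whole second after the job is handed in: The template stands at rest in the empty slot, let go: its bottom edge within 8 mm of the slot's floor, its foot within 12 mm of the slot's centre across and 15 mm along, leaning less than 0.3 rad from upright (x of template in the frame of free_slot between -0.012 and 0.012 m and y of template in the frame of free_slot between -0.015 and 0.015 m and z of template in the frame of free_slot below 0.008 m and angle between template's own z axis and vertical below 0.3 rad and linear speed of template below 0.02 m/s and angular speed of template below 0.2 rad/s); the robot touches nothing.
It fails at once if the template is forced against the hook stand (over 40 N) (contact force between template and hook_stand above 40 N).
It fails at once if a plywood template in the rack is moved by more than 30 mm or tipped (distance of any of ply_a, ply_b from where it was at the start of the episode above 0.03 m or angle between any of ply_a, ply_b's own z axis and vertical above 0.5 rad).
It fails at once if the tape measure is moved by more than 30 mm (distance of tape from where it was at the start of the episode above 0.03 m).
It also fails if it takes over 54 s, if anything falls off the work surface, if the arm or the gripper's body presses on something with over 40 N, if the wrist force passes 120 N, or if a joint passes its speed limit or range.

## Working session

There is one attempt and no reset: what is moved stays moved. The work goes in short steps, Python scripts to look and compute and a tool call to move; the robot and the scene stay as the last step left them, time stands still between calls to the robot, and variables do not carry over. Pictures are saved under pics/ and viewed, and the job is handed in when it is done.

Besides the shell and the picture viewer there is one more tool, called in YAML: its name, and indented under it one key for each argument. carry_out: Moves the arm, as the interface text tells. Its arguments: {"type":"object","properties":{"targets":{"type":"array","items":{"type":"array"}}},"required":["targets"]}

```bash
mkdir -p pics
python3 - <<'E'
from workcell import monitor, vision
import cv2
print(monitor.get_obs())
for n in ["scene","side","wrist"]:
    im=vision.get_image(n); cv2.imwrite(f"pics/{n}0.png",im[:,:,::-1])
    m=vision.camera_model(n); print(n,m)
E
```

```text
{'t': 0.0, 'qpos': array([-1.90082469e-02,  4.23850471e-01,  1.63070151e+00, -1.36357153e-07,
        1.08862625e+00, -1.90087856e-02]), 'qvel': array([ 0.00026385, -0.00296729,  0.00047135,  0.00079455, -0.00034861,
        0.00127077]), 'joint_torque': array([ 1.28069914e-03, -5.44622147e+01, -2.73670936e+01,  6.42951974e-02,
        2.27214623e-02, -1.51321510e-04]), 'ee_pos': array([6.24424452e+02, 3.14688352e-02, 2.21891182e+02]), 'orientation': array([-2.22063281e+00, -2.22063415e+00,  1.72684250e-03]), 'ft_force': array([ 0.8357065 , -0.16798304,  0.04870611]), 'moment': array([-0.06334972,  0.00435996, -0.03166014]), 'width': 88.10390432064528}
scene {'K': array([[423.08213515,   0.        , 255.14281986],
       [  0.        , 423.08213515, 194.24322771],
       [  0.        ,   0.        ,   1.        ]]), 'dist': array([-0.06944289,  0.        ,  0.        ,  0.        ,  0.        ]), 'rvec': array([ 2.08329446,  1.15167299, -0.4759606 ]), 'tvec': array([-358.71565043, -131.8970972 , 1496.42950028])}
side {'K': array([[378.058911  ,   0.        , 254.77084979],
       [  0.        , 378.058911  , 185.78525594],
       [  0.        ,   0.        ,   1.        ]]), 'dist': array([-0.10244561,  0.        ,  0.        ,  0.        ,  0.        ]), 'rvec': array([ 2.05226718, -0.24012517,  0.17306155]), 'tvec': array([-442.12511335,  239.80770371,  839.74646555])}
wrist {'K': array([[289.83017903,   0.        , 253.90522364],
       [  0.        , 289.83017903, 187.60122266],
       [  0.        ,   0.        ,   1.        ]]), 'dist': array([-0.01504406,  0.        ,  0.        ,  0.        ,  0.        ]), 'rvec': array([-2.87623727e+00, -7.51461985e-04,  5.83170005e-04]), 'tvec': array([-625.74659246,  -32.34444031,  387.87986396])}
```

View pics/scene0.png

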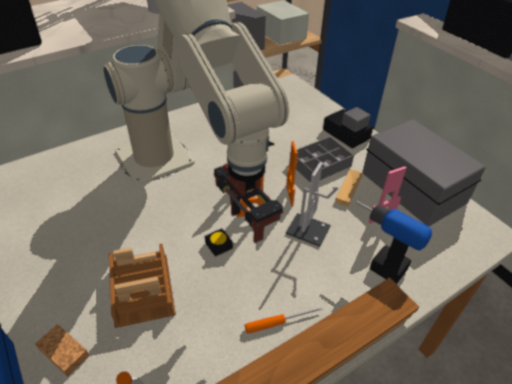

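View pics/side0.png

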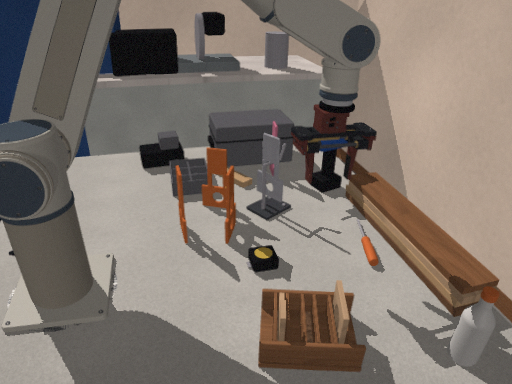

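View pics/wrist0.png

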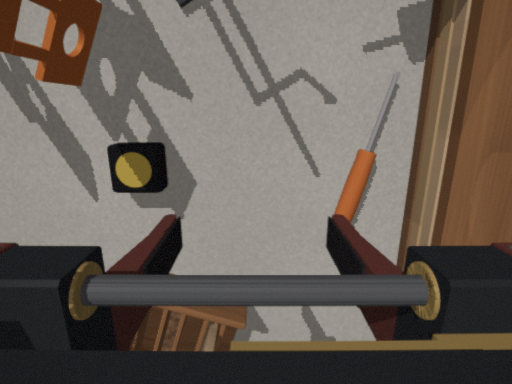

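```bash
cat > h.py <<'E'
from workcell import monitor, vision, order, find_in, regions_of, place_of
import numpy as np, cv2
def w(cam,p,m=None):
    m=m or vision.camera_model(cam); R=cv2.Rodrigues(m['rvec'])[0]
    return R.T@(np.array(p)-m['tvec'])
def proj(cam,P):
    m=vision.camera_model(cam)
    return cv2.projectPoints(np.float64(P).reshape(-1,1,3),m['rvec'],m['tvec'],m['K'],m['dist'])[0][:,0]
E
python3 - <<'E'
from h import *
np.set_printoptions(precision=1,suppress=True)
for c in ["scene","side","wrist"]:
    vision.get_image(c)
    for q in ["template","eye","hook_stand","hook_tip","rack","free_slot","ply_a","ply_b","tape"]:
        for r in place_of(q,c)[:4]: print(c,q,round(r['confidence'],2),w(c,r['point']))
print(monitor.get_obs()['t'])
E
```

```text
scene template 0.75 [559.7 253.8  46.5]
scene template 0.75 [640.9 477.8  -3.7]
scene template 0.58 [410.4 298.4  -0.7]
scene template 0.49 [417.7 145.2  -3.4]
scene eye 0.88 [647.2 477.5  93.3]
scene eye 0.84 [559.8 253.2 142.5]
scene eye 0.5 [422.3 150.   93.2]
scene eye 0.3 [540.3 239.5  -1.7]
scene hook_stand 0.9 [539.7 242.    1.3]
scene hook_tip 0.86 [614.1 281.8 194.7]
scene rack 0.93 [ 502.1 -247.1    2.6]
scene ply_a 0.74 [476.   -4.7   0.9]
scene ply_a 0.63 [ 450.  -223.9   10.9]
scene ply_a 0.61 [ 552.2 -260.3    8.5]
scene ply_b 0.74 [476.   -4.7   0.9]
scene ply_b 0.63 [ 450.  -223.9   10.9]
scene ply_b 0.61 [ 552.2 -260.3    8.5]
scene tape 0.84 [475.9  -1.9   0.8]
side template 0.97 [561.1 255.2  43.3]
side template 0.94 [422.7 144.9  -0.2]
side template 0.85 [407.5 294.8  -2.5]
side template 0.7 [293.5 171.7  -1.2]
side eye 0.87 [422.6 145.   93.6]
side eye 0.82 [405.5 294.1  90.8]
side eye 0.8 [294.8 174.1  94.9]
side eye 0.66 [559.9 254.8 137.3]
side hook_stand 0.71 [540.1 237.7  -1. ]
side hook_stand 0.69 [ 551.4 -262.1    9. ]
side hook_tip 0.96 [609.8 287.1 197.4]
side rack 0.92 [ 505.3 -245.1    2.7]
side free_slot 0.52 [ 498.4 -239.4   10.7]
side ply_a 0.95 [ 550.2 -264.2    8.8]
side ply_a 0.89 [ 451.6 -227.6   12.9]
side ply_b 0.95 [ 550.2 -264.2    8.8]
side ply_b 0.89 [ 451.6 -227.6   12.9]
side tape 0.82 [475.6  -0.4  -1.3]
wrist template 0.74 [428.2 148.9  -6.4]
wrist eye 0.69 [424.8 146.3  93.7]
wrist rack 0.7 [ 501.8 -243.5   -2.9]
wrist free_slot 0.65 [ 496.3 -243.1    6.5]
wrist ply_a 0.55 [ 559.4 -257.4   10.8]
wrist ply_b 0.55 [ 559.4 -257.4   10.8]
wrist tape 0.96 [471.2  -2.4  -1.4]
1.65
```

```bash
cat > ov.py <<'E'
from h import *
def fr(o,yaw): 
    a=np.radians(yaw); return np.array([[np.cos(a),-np.sin(a),0],[np.sin(a),np.cos(a),0],[0,0,1]]),np.array(o,float)
def seg(im,cam,F,pts,col,s,off):
    R,o=F; P=[R@np.array(p,float)+o for p in pts]
    q=(proj(cam,P)-off+0.5)*s-0.5
    cv2.polylines(im,[np.round(q*8).astype(np.int32)],False,col,1,cv2.LINE_AA,3)
def ov(cam,box,s,items,name):
    im=vision.get_image(cam)[:,:,::-1]; x0,y0,x1,y1=box
    c=cv2.resize(np.ascontiguousarray(im[y0:y1,x0:x1]),None,fx=s,fy=s,interpolation=cv2.INTER_CUBIC)
    for F,pts,col in items: seg(c,cam,F,pts,col,s,np.array([x0,y0]))
    cv2.imwrite(name,c)
def rect(x0,x1,y0,y1,z): return [(x0,y0,z),(x1,y0,z),(x1,y1,z),(x0,y1,z),(x0,y0,z)]
def rackitems(F):
    g=(0,255,0); b=(255,0,0)
    return [(F,rect(-95,95,-75,75,62),g),(F,rect(-95,95,-75,75,0),g)]+[(F,rect(x-9,x+9,-61,61,62),b) for x in (-55,0,55)]
def standitems(F,T):
    g=(0,255,0); b=(255,0,0)
    return [(F,rect(-30,80,-45,45,10),g),(F,[(0,0,10),(0,0,155),(65,0,155),(85,0,197)],g),
     (T,[(0,-50,0),(0,50,0),(0,50,70),(0,30,70),(0,30,195),(0,-30,195),(0,-30,70),(0,-50,70),(0,-50,0)],b),(T,[(0,-18,70),(0,18,70),(0,18,114),(0,-18,114),(0,-18,70)],b)]
E
python3 - <<'E'
from ov import *
F=fr((502,-245,0),-20.); S=fr((540,240,0),31.5); T=fr((540+25*np.cos(.55),240+25*np.sin(.55),45),31.5)
ov("scene",(95,230,195,340),5,rackitems(F),"pics/r1.png")
ov("side",(245,270,375,375),5,rackitems(F),"pics/r2.png")
ov("scene",(270,140,350,260),5,standitems(S,T),"pics/s1.png")
ov("side",(235,115,315,235),5,standitems(S,T),"pics/s2.png")
E
```

```text
(no output)
```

View pics/r1.png

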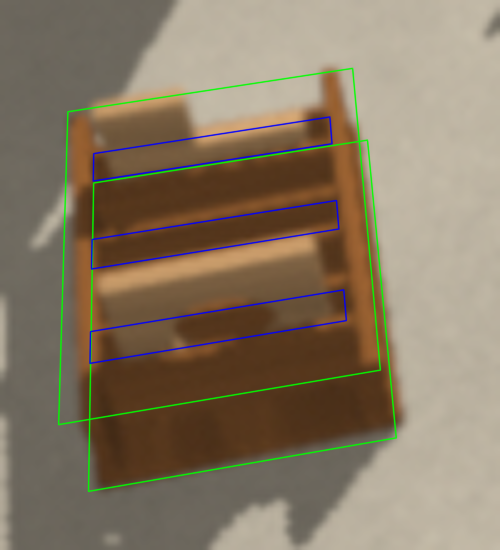

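View pics/r2.png

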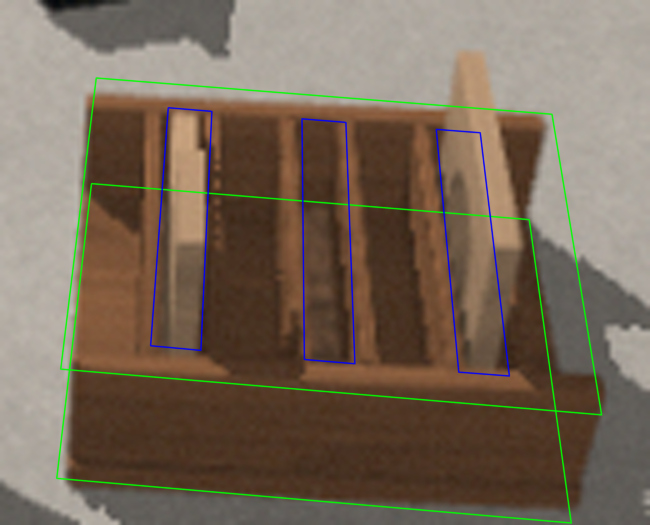

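View pics/s1.png

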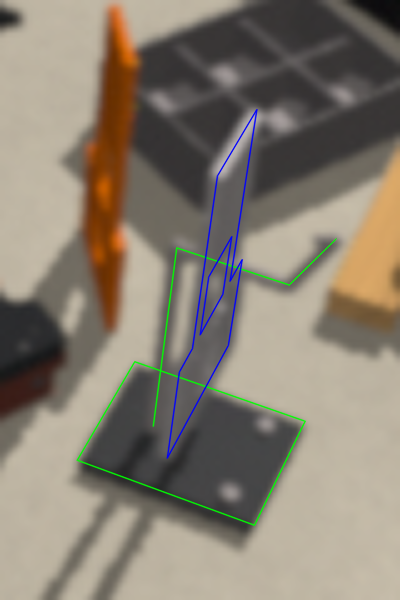

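View pics/s2.png

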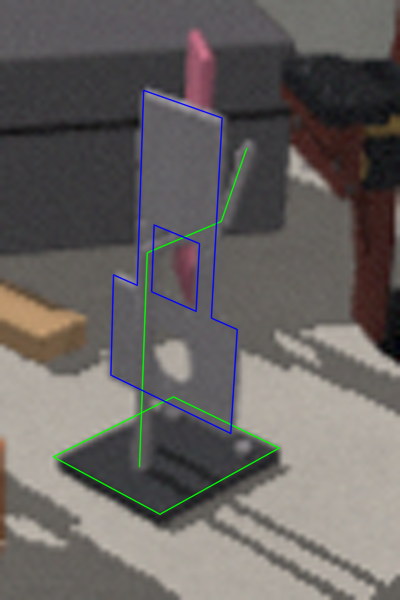

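carry_out:
  targets:
    - [[0,0,0],[-15,-25,30],45]
    - [[0,0,0],[-30,-60,55],45]
    - [[0,0,0],[-45,-95,75],45]
    - [[0,0,0],[-60,-130,90],45]
    - [[0,0,0],[-75,-168,100],45]
    - [[0,0,0],[-90,-205,110],45]
    - [[0,0,0],[-105,-243,110],45]
    - [[0,0,0],[-120,-280,110],45]
    - [[0,0,0],[-125,-305,110],45]
    - [[0,0,0],[-125,-305,110],45]

```text
t: 2.68
ee_pos: [498.5, -309.4, 332.9]
orientation: [2.225, 2.215, -0.002]
ft_force: [-0.2, -0.3, 0.1]
width: 45.4
```

Run:
```python
from ov import *
np.set_printoptions(precision=1,suppress=True)
F=fr((502,-245,0),-20.)
ov("wrist",(0,0,512,384),1.5,rackitems(F),"pics/w1.png")
for q in ["rack","free_slot","ply_a"]:
    for r in place_of(q,"wrist")[:4]: print(q,round(r['confidence'],2),w("wrist",r['point']))
o=monitor.get_obs();print(o['t'],o['ee_pos'],o['qvel'])
```

```text
rack 0.69 [ 503.1 -239.1   -0.9]
free_slot 0.83 [ 497.8 -237.5    5.6]
ply_a 0.69 [ 450.7 -223.3   11.2]
ply_a 0.63 [ 556.6 -252.2   10.3]
2.8833 [ 500.1 -304.1  332.5] [ 0. -0.  0. -0. -0. -0.]
```

View pics/w1.png

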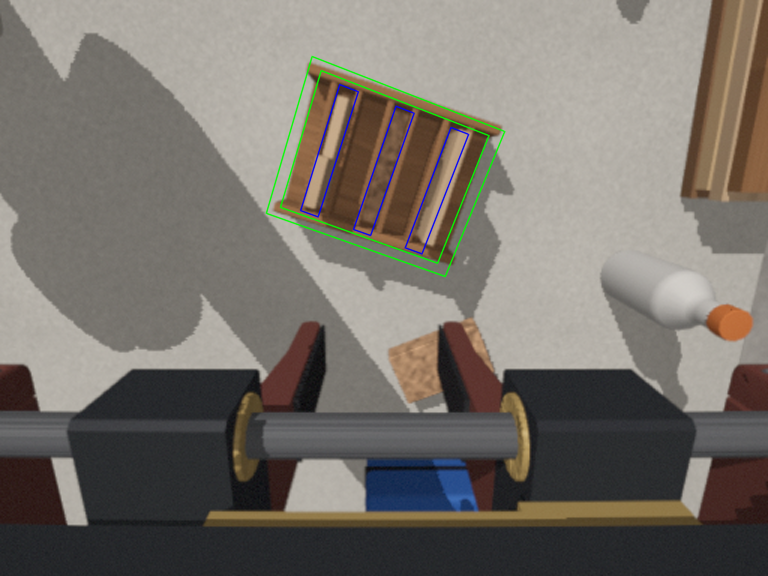

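Run:
```python
from ov import *
g=(0,255,0)
F=fr((501.5,-241.5,0),-20.)
it=[(F,rect(x-9,x+9,-61,61,62),(255,0,0)) for x in (0,)]+[(F,rect(x-9,x+9,-61,61,12),g) for x in (0,)]+[(F,rect(x-9,x+9,-61,61,62),(255,255,0)) for x in (-55,55,)]
ov("wrist",(175,35,340,190),4,it,"pics/w2.png")
ov("wrist",(175,35,340,190),4,[],"pics/w3.png")
ov("side",(245,270,375,375),5,rackitems(F),"pics/r3.png")
```

```text
(no output)
```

View pics/w2.png

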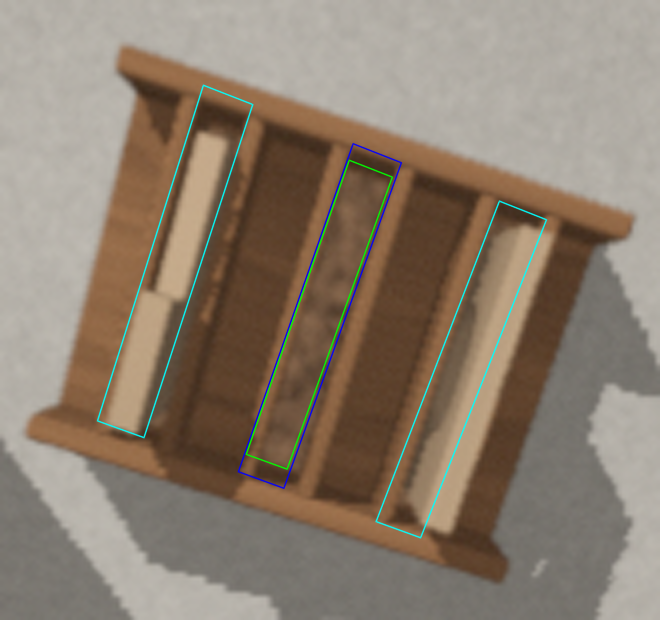

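View pics/w3.png

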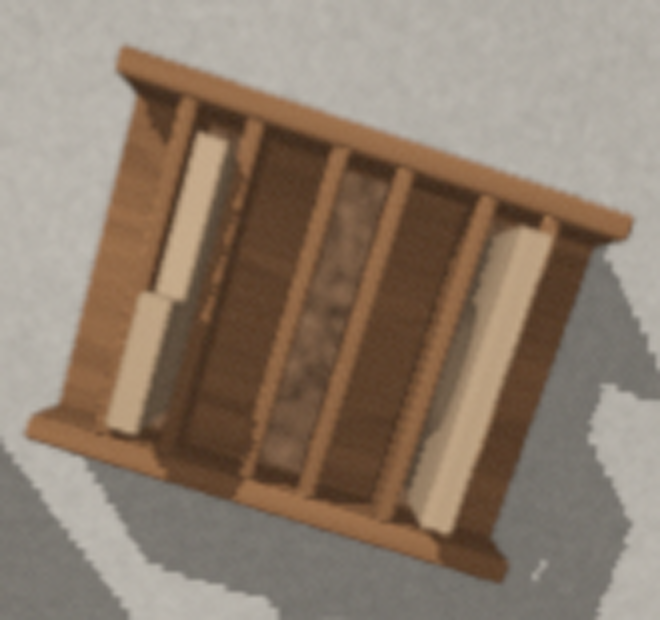

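View pics/r3.png

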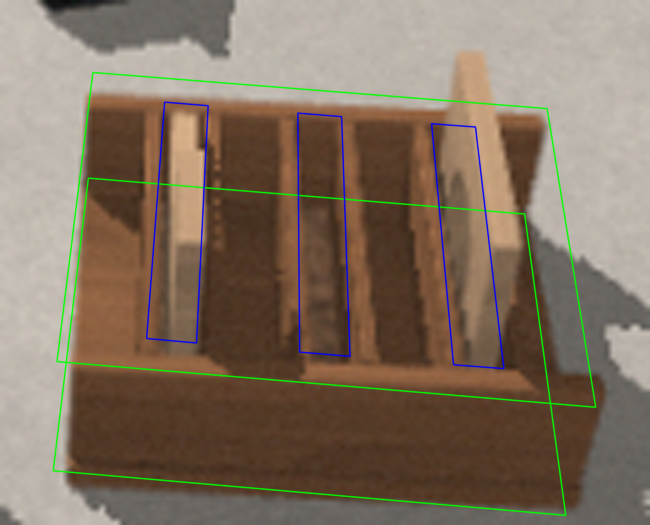

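Run:
```python
from ov import *
from scipy.optimize import least_squares
def z2p(p,box,s): return (np.array(p)+.5)/s-.5+np.array(box)
W=[((125,48),(-95,'Y',62)),((632,216),(95,'Y',62)),((505,568),(95,'-Y',62)),((28,433),(-95,'-Y',62)),
 ((350,150),(-9,61,62)),((397,170),(9,61,62)),((257,482),(-9,-61,62)),((301,493),(9,-61,62))]
Sd=[((88,95),(-95,'Y',62)),((546,114),(95,'Y',62)),((605,376),(95,'-Y',62)),((73,362),(-95,'-Y',62)),((68,480),(-95,'-Y',0)),((578,510),(95,'-Y',0)),
 ((298,118),(-9,61,62)),((340,120),(9,61,62))]
def res(v,use):
    x,y,a,Y=v; F=fr((x,y,0),a); out=[]
    for cam,L,box,s in (("wrist",W,(175,35),4),("side",Sd,(245,270),5)):
        if cam not in use: continue
        for p,m in L:
            m=[Y if k=='Y' else -Y if k=='-Y' else k for k in m]
            out+=list(proj(cam,F[0]@np.array(m,float)+F[1])[0]-z2p(p,box,s))
    return np.array(out)
for use in (["wrist"],["side"],["wrist","side"]):
    r=least_squares(res,[502,-243,-18,70],args=(use,)); print(use,r.x.round(2)); print(r.fun.reshape(-1,2).round(1).tolist())
```

```text
['wrist'] [ 504.49 -243.43  -16.68   67.9 ]
[[-2.2, 0.4], [1.3, 0.7], [1.4, 2.0], [-0.6, -0.3], [0.2, -0.6], [0.8, -1.7], [-0.7, -0.3], [-0.2, 0.4]]
['side'] [ 502.83 -244.89  -17.22   69.01]
[[-0.1, -0.2], [-0.1, 0.2], [0.6, 2.7], [-0.1, 0.7], [0.0, -1.1], [-0.0, -2.5], [-0.4, 0.0], [-0.0, 0.0]]
['wrist', 'side'] [ 503.98 -243.83  -16.88   68.57]
[[-2.2, 0.0], [1.2, 0.8], [0.7, 2.9], [-1.1, 0.2], [-0.0, -0.3], [0.5, -1.3], [-1.2, -0.1], [-0.7, 0.6], [0.1, -0.3], [-0.1, -0.3], [1.1, 1.6], [0.6, 0.2], [0.7, -1.6], [0.4, -3.6], [-0.2, -0.4], [0.1, -0.5]]
```

carry_out:
  targets:
    - [[0,0,0],[3,35,10],45]
    - [[0,0,0],[6,75,20],45]
    - [[0,0,0],[10,115,30],45]
    - [[0,0,5],[15,155,40],45]
    - [[0,0,10],[20,195,40],45]
    - [[0,0,15],[25,235,40],45]
    - [[0,0,20],[30,275,40],45]
    - [[0,0,25],[35,315,40],45]
    - [[0,0,30],[45,355,40],45]
    - [[0,0,31.5],[60,390,40],45]

```text
t: 3.87
ee_pos: [559.0, 88.6, 373.1]
orientation: [1.526, 2.746, 0.001]
ft_force: [0.7, -0.4, 0.3]
width: 45.3
```

carry_out:
  targets:
    - [[0,0,0],[20,30,0],45]
    - [[0,0,0],[40,60,0],45]
    - [[0,0,0],[50,85,0],45]
    - [[0,0,0],[50,85,0],45]
    - [[0,0,0],[50,85,0],45]

```text
t: 4.28
ee_pos: [609.6, 172.1, 372.0]
orientation: [-1.53, -2.743, 0.001]
ft_force: [-0.1, -0.1, 0.5]
width: 44.6
```

Run:
```python
from ov import *
np.set_printoptions(precision=1,suppress=True)
S=fr((540,240,0),31.5); T=fr((540+25*np.cos(.55),240+25*np.sin(.55),45),31.5)
ov("wrist",(0,0,512,384),1.5,standitems(S,T),"pics/w4.png")
for q in ["template","eye","hook_stand","hook_tip"]:
    for r in place_of(q,"wrist")[:4]: print(q,round(r['confidence'],2),w("wrist",r['point']))
ov("scene",(270,140,350,260),5,[],"pics/s3.png")
for q in ["template","hook_stand","hook_tip"]:
    for r in place_of(q,"scene")[:4]: print(q,round(r['confidence'],2),w("scene",r['point']))
ov("side",(235,115,315,235),5,[],"pics/s4.png")
o=monitor.get_obs();print(o['t'],o['ee_pos'],o['orientation'],o['qpos'])
```

```text
template 0.93 [293.9 172.9  -4. ]
template 0.81 [425.  147.5  -2.6]
template 0.66 [410.4 295.9  -3.7]
eye 0.98 [412.7 291.6  91.1]
eye 0.83 [426.2 146.6  91.3]
eye 0.6 [292.7 169.7  91.1]
hook_stand 0.57 [548.1 238.3  -2.2]
hook_tip 0.65 [617.2 282.3 192.6]
template 0.95 [408.  297.5   1.4]
template 0.91 [294.3 176.9  -1.6]
template 0.88 [639.1 478.   -2.4]
template 0.82 [556.8 255.4  46.8]
hook_stand 0.65 [543.8 239.6  -2.1]
hook_tip 0.89 [610.8 279.9 193. ]
4.7833 [610.  169.5 373. ] [1.5 2.7 0. ] [ 0.3  0.3  1.4 -0.   1.4 -0.3]
```

View pics/w4.png

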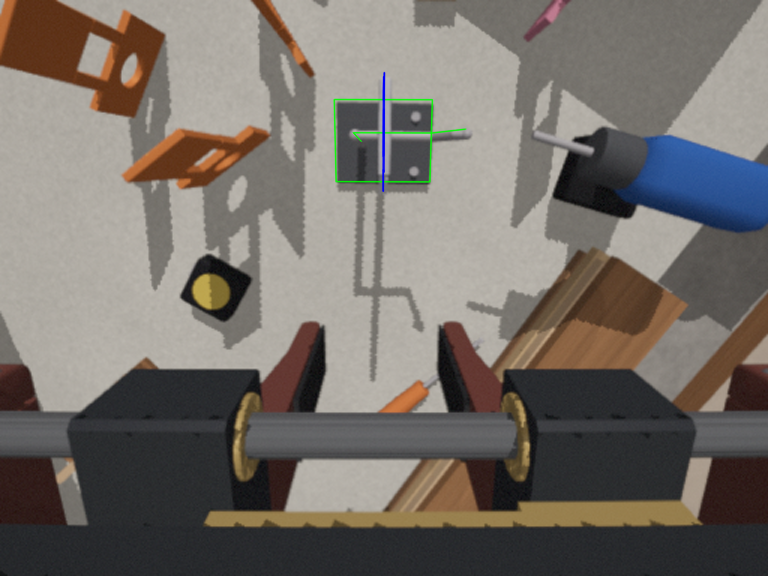

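View pics/s3.png

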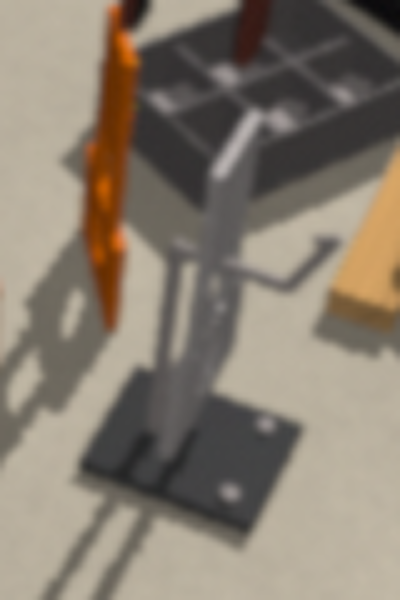

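View pics/s4.png

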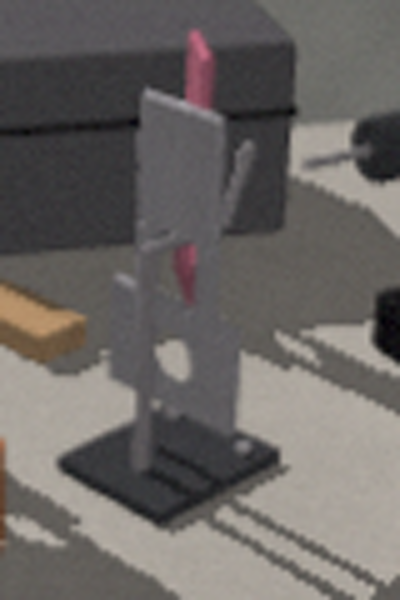

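Run:
```python
from ov import *
S=fr((540,240,0),31.5); T=fr((540+25*np.cos(.55),240+25*np.sin(.55),45),31.5)
it=[(S,rect(-30,80,-45,45,10),(0,255,0)),(S,[(0,0,155),(65,0,155),(85,0,197)],(0,255,0)),(T,rect(-4,4,-30,30,195),(255,0,0))]
ov("wrist",(210,40,330,135),6,it,"pics/w5.png")
```

```text
(no output)
```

View pics/w5.png

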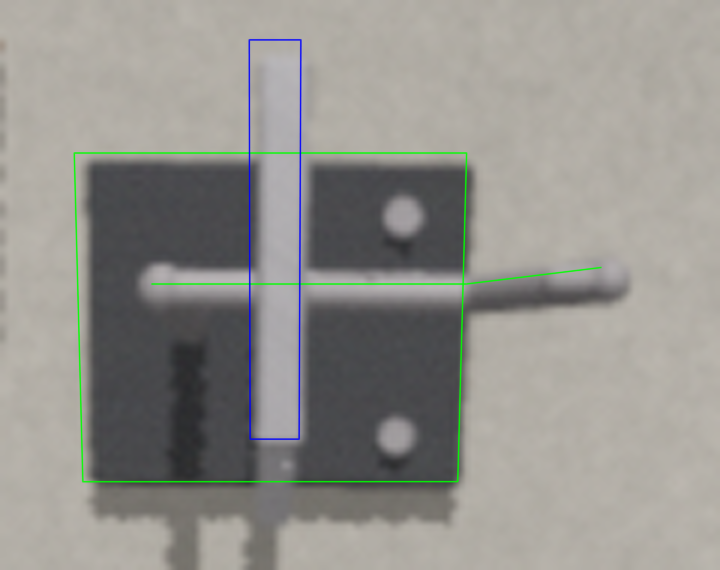

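carry_out:
  targets:
    - [[0,0,0],[-16,28,-20],45]
    - [[0,0,0],[-32,56,-40],45]
    - [[0,0,0],[-47.7,83.3,-60],45]
    - [[0,0,0],[-47.7,83.3,-90],45]
    - [[0,0,0],[-47.7,83.3,-105],45]
    - [[0,0,0],[-47.7,83.3,-105],45]

```text
t: 5.33
ee_pos: [559.9, 253.0, 263.8]
orientation: [-1.532, -2.738, 0.008]
ft_force: [-0.6, -0.4, -0.6]
width: 45.2
```

Run:
```python
from ov import *
o=monitor.get_obs();print(o['t'],o['ee_pos'],o['orientation'],o['ft_force'])
ov("side",(215,65,335,235),4,[],"pics/s5.png")
ov("scene",(200,100,350,260),4,[],"pics/s6.png")
```

```text
5.3333 [559.89758113 252.97304099 263.84929607] [-1.53161615 -2.7383404   0.00831606] [-0.58697657 -0.38569804 -0.64172807]
```

View pics/s5.png

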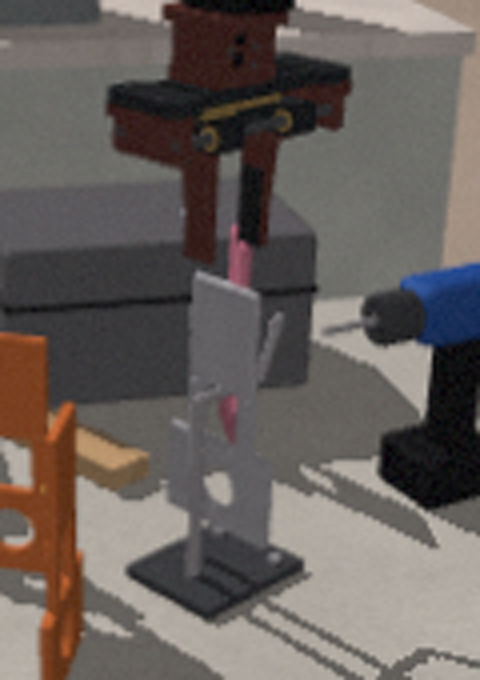

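View pics/s6.png

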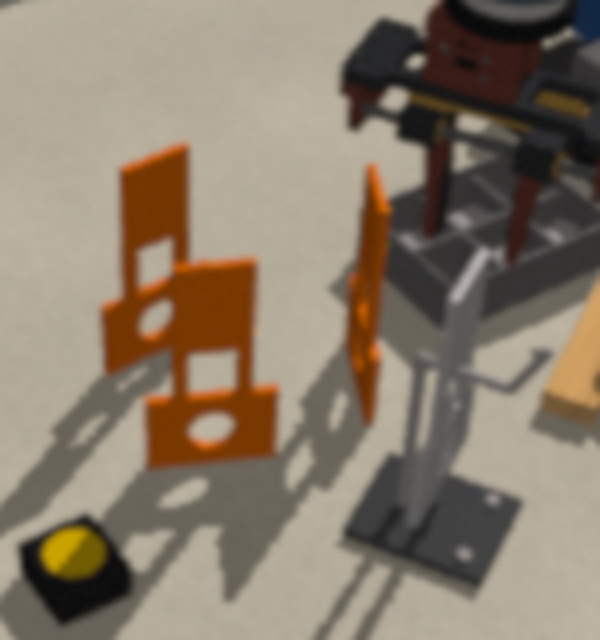

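carry_out:
  targets:
    - [[0,0,0],[0,0,-25],45]
    - [[0,0,0],[0,0,-50],45]
    - [[0,0,0],[0,0,-64.5],45]
    - [[0,0,0],[0,0,-64.5],45]
    - [[0,0,0],[0,0,-64.5],20]
    - [[0,0,0],[0,0,-64.5],12]
    - [[0,0,0],[0,0,-64.5],0]
    - [[0,0,0],[0,0,-64.5],0]
    - [[0,0,0],[0,0,-64.5],0]
    - [[0,0,0],[0,0,-64.5],0]

```text
t: 6.27
ee_pos: [562.5, 253.4, 203.8]
orientation: [1.535, 2.74, 0.001]
ft_force: [-0.2, -0.8, -0.1]
width: 8.0
```

Run:
```python
from ov import *
o=monitor.get_obs();print(o['t'],o['ee_pos'],o['orientation'],o['ft_force'],o['moment'],o['width'])
ov("side",(215,65,335,235),4,[],"pics/s7.png")
ov("scene",(200,100,350,260),4,[],"pics/s8.png")
```

```text
6.2667 [562.53373021 253.41081336 203.83928284] [1.53476314e+00 2.74049015e+00 1.13196861e-03] [-0.16464132 -0.81294733 -0.13570698] [-0.002694    0.03261987 -0.04126123] 8.044957221194023
```

View pics/s7.png

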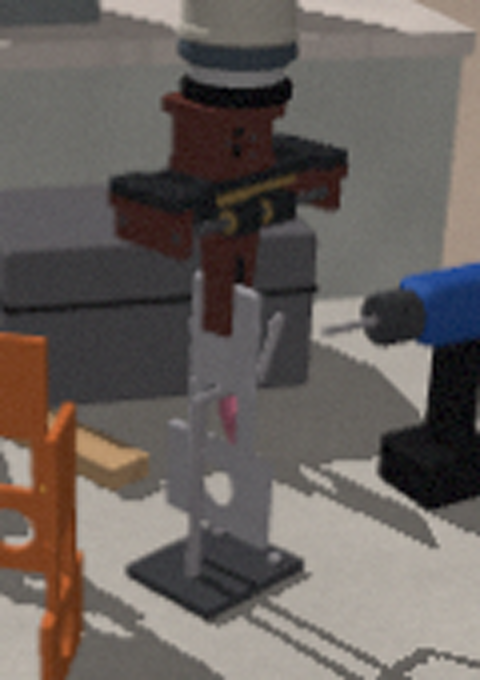

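View pics/s8.png

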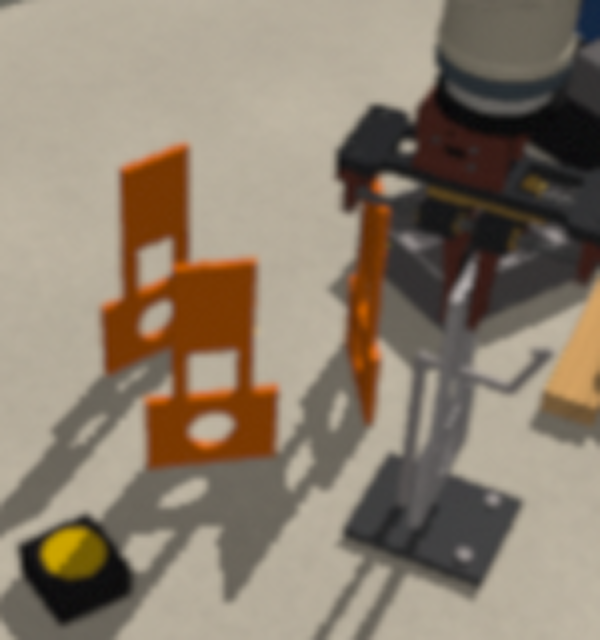

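```bash
cat > plan.py <<'E'
import numpy as np, heapq
caps=[((0,0),(0,155),5),((0,155),(65,155),4),((65,155),(85,197),4),((85,197),(76,194),3.2)]
pts=[];rad=[]
for a,b,r in caps:
    a=np.array(a,float);b=np.array(b,float)
    n=int(np.hypot(*(b-a))/2)+1
    for t in np.linspace(0,1,n+1): pts.append(a+t*(b-a));rad.append(r)
pts=np.array(pts);rad=np.array(rad)
G=158.5
def clear(X,Z,th):
    th=np.radians(th); d=pts-np.array([X,Z])
    u=d@[np.cos(th),np.sin(th)]; s=d@[-np.sin(th),np.cos(th)]+G
    def box(u0,u1,s0,s1):
        dx=np.maximum(np.maximum(u0-u,u-u1),0);ds=np.maximum(np.maximum(s0-s,s-s1),0); return np.hypot(dx,ds)
    dd=np.minimum.reduce([box(-4,4,0,70),box(-4,4,114,195),box(-18,18,157,230),box(-90,90,237,300)])
    return (dd-rad).min()
if __name__=="__main__":
    xs=np.arange(10,140,2.5);zs=np.arange(200,300,2.5);ths=np.arange(0,36,2.5)
    C=np.array([[[clear(x,z,t) for t in ths] for z in zs] for x in xs])
    st=(6,4,0) # x=25,z=210
    print(xs[6],zs[4],C[st])
    best={st:-C[st]};pq=[(max(0,0),0,st)];
    # minimise sum of step*(penalty)
    dist={st:0};prev={};pq=[(0,st)]
    while pq:
        d,n=heapq.heappop(pq)
        if d>dist[n]: continue
        if xs[n[0]]>=135: break
        for dx in(-1,0,1):
         for dz in(-1,0,1):
          for dt in(-1,0,1):
            m=(n[0]+dx,n[1]+dz,n[2]+dt)
            if not all(0<=m[i]<C.shape[i] for i in range(3)) or C[m]<=0.5: continue
            c=(abs(dx)+abs(dz)+abs(dt))*(0.2+ (6/max(C[m],.5))**3)
            if d+c<dist.get(m,1e18): dist[m]=d+c;prev[m]=n;heapq.heappush(pq,(d+c,m))
    path=[n]
    while n in prev: n=prev[n];path.append(n)
    for p in path[::-1]: print(xs[p[0]],zs[p[1]],ths[p[2]],round(C[p],1))
E
python3 plan.py
```

```text
25.0 210.0 6.5
25.0 210.0 0.0 6.5
25.0 212.5 0.0 9.0
25.0 215.0 0.0 11.5
25.0 217.5 0.0 14.0
27.5 220.0 0.0 16.5
30.0 220.0 0.0 16.5
32.5 220.0 0.0 16.5
32.5 220.0 2.5 16.4
32.5 220.0 5.0 16.3
32.5 220.0 7.5 16.4
32.5 220.0 10.0 16.5
35.0 220.0 12.5 16.6
35.0 220.0 15.0 15.5
35.0 220.0 17.5 14.2
35.0 220.0 20.0 13.3
35.0 220.0 22.5 13.0
35.0 220.0 25.0 12.9
35.0 220.0 27.5 13.0
35.0 220.0 30.0 12.1
35.0 222.5 32.5 12.1
35.0 225.0 32.5 11.2
35.0 227.5 32.5 10.6
35.0 230.0 32.5 9.6
35.0 232.5 35.0 9.7
35.0 235.0 35.0 9.6
37.5 237.5 35.0 10.3
40.0 240.0 35.0 10.6
40.0 242.5 35.0 10.8
42.5 245.0 35.0 12.0
45.0 247.5 35.0 13.2
47.5 250.0 35.0 14.4
50.0 252.5 35.0 15.6
52.5 255.0 35.0 16.8
55.0 255.0 35.0 16.8
57.5 255.0 35.0 16.0
60.0 255.0 35.0 15.4
62.5 255.0 35.0 15.3
65.0 255.0 35.0 15.4
67.5 255.0 35.0 15.8
70.0 255.0 35.0 16.6
72.5 255.0 35.0 17.6
75.0 255.0 35.0 18.8
77.5 255.0 35.0 20.3
80.0 255.0 35.0 21.8
82.5 255.0 35.0 23.6
85.0 255.0 35.0 25.4
87.5 255.0 35.0 27.4
90.0 255.0 35.0 29.4
92.5 255.0 35.0 31.4
95.0 255.0 35.0 33.5
97.5 255.0 35.0 35.5
100.0 255.0 35.0 37.6
102.5 255.0 35.0 39.6
105.0 255.0 35.0 41.7
107.5 255.0 35.0 43.2
110.0 255.0 35.0 43.8
112.5 255.0 35.0 44.4
115.0 255.0 35.0 45.2
117.5 255.0 35.0 46.0
120.0 255.0 35.0 47.0
122.5 255.0 35.0 48.1
125.0 255.0 35.0 49.3
127.5 255.0 35.0 50.6
130.0 255.0 35.0 51.9
132.5 255.0 35.0 53.3
135.0 255.0 35.0 54.8
```

Run:
```python
from plan import *
W=[(24.6,203.5,0),(25,219,0),(33,220,10),(35,220,30),(35,230,30),(42,246,30),(55,256,30),(75,258,30),(135,260,30)]
for a,b in zip(W,W[1:]):
    a=np.array(a);b=np.array(b); print(b,round(min(clear(*(a+t*(b-a)))for t in np.linspace(0,1,20)),1), "shift",np.r_[(b[0]-24.6)*.857,(b[0]-24.6)*.515,b[1]-203.5].round(1),"rot",(b[2]*np.array([.515,-.857])).round(1))
```

```text
[ 25 219   0] 0.0 shift [ 0.3  0.2 15.5] rot [ 0. -0.]
[ 33 220  10] 15.5 shift [ 7.2  4.3 16.5] rot [ 5.2 -8.6]
[ 35 220  30] 12.1 shift [ 8.9  5.4 16.5] rot [ 15.4 -25.7]
[ 35 230  30] 7.3 shift [ 8.9  5.4 26.5] rot [ 15.4 -25.7]
[ 42 246  30] 6.8 shift [14.9  9.  42.5] rot [ 15.4 -25.7]
[ 55 256  30] 6.8 shift [26.1 15.7 52.5] rot [ 15.4 -25.7]
[ 75 258  30] 14.2 shift [43.2 26.  54.5] rot [ 15.4 -25.7]
[135 260  30] 18.3 shift [94.6 56.9 56.5] rot [ 15.4 -25.7]
```

carry_out:
  targets:
    - [[0,0,0],[0,0,5],0]
    - [[0,0,0],[0,0,10],0]
    - [[0,0,0],[0,0,15.5],0]
    - [[2.6,-4.3,0],[4,2.2,16.5],0]
    - [[5.2,-8.6,0],[7.2,4.3,16.5],0]
    - [[7.7,-12.9,0],[8,4.8,16.5],0]
    - [[10.3,-17.2,0],[8.5,5,16.5],0]
    - [[12.9,-21.5,0],[8.9,5.4,16.5],0]
    - [[15.4,-25.7,0],[8.9,5.4,16.5],0]
    - [[15.4,-25.7,0],[8.9,5.4,16.5],0]

```text
t: 7.2
ee_pos: [567.8, 257.1, 217.8]
orientation: [1.375, 2.453, 0.65]
ft_force: [-1.4, -0.8, -4.4]
width: 7.6
```

Run:
```python
from ov import *
o=monitor.get_obs();print(o['t'],o['ee_pos'],o['orientation'],o['ft_force'],o['moment'],o['width'])
a=np.radians(31);R,_=fr((0,0,0),31);t=np.radians(30)
def T(p,th=30):
    t=np.radians(th);Ry=np.array([[np.cos(t),0,-np.sin(t)],[0,1,0],[np.sin(t),0,np.cos(t)]])
    RR=R@Ry; return RR,np.array(p)-RR@np.array([0,0,158.5])
S=fr((541.3,240.5,0),31)
Tt=T((562.3+8.9,253.3+5.4,219.7))
it=standitems(S,Tt)
ov("side",(215,65,335,235),4,it,"pics/s9.png")
ov("scene",(270,120,360,260),4,it,"pics/s10.png")
```

```text
7.2 [567.75811237 257.136649   217.79882996] [1.37457257 2.45269316 0.64993679] [-1.39973678 -0.80104197 -4.38016449] [-0.29950593  0.54628431  0.00546036] 7.5723565841886105
```

View pics/s9.png

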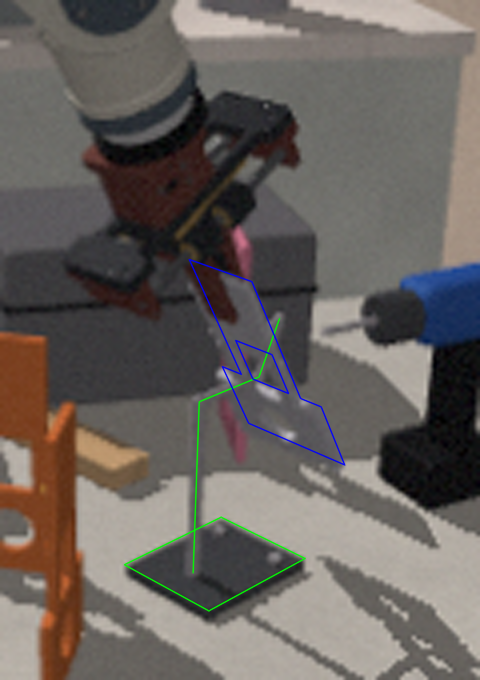

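View pics/s10.png

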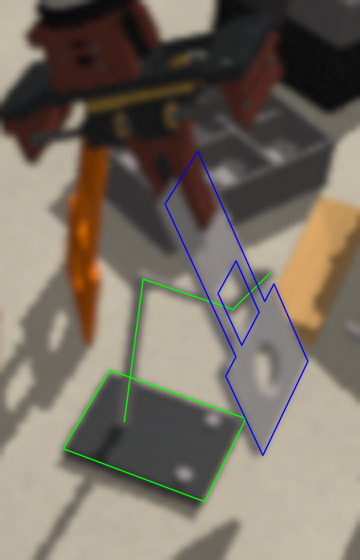

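Run:
```python
from ov import *
from plan import clear
Ps=[];q=[]
for c,p in (("side",(296.3,147.5)),("scene",(357,204))):
    m=vision.camera_model(c);R=cv2.Rodrigues(m['rvec'])[0]
    Ps.append(np.c_[R,m['tvec']]); q.append(cv2.undistortPoints(np.float64([[p]]),m['K'],m['dist'])[0,0])
X=cv2.triangulatePoints(Ps[0],Ps[1],q[0],q[1])[:,0];X=X[:3]/X[3]
R,_=fr((0,0,0),31);print(X,R.T@(X-[541.3,240.5,0]))
W=[(35,220,30),(35,230,30),(42,246,30),(55,256,30),(75,258,30),(82,268,30),(82,320,30)]
for a,b in zip(W,W[1:]):
    a=np.array(a);b=np.array(b); print(b,round(min(clear(*(a+t*(b-a)))for t in np.linspace(0,1,20)),1))
```

```text
[665.99970974 314.52903646 167.84315987] [145.01628602  -0.76982909 167.84315987]
[ 35 230  30] 7.3
[ 42 246  30] 6.8
[ 55 256  30] 6.8
[ 75 258  30] 14.2
[ 82 268  30] 18.3
[ 82 320  30] 30.3
```

Run:
```python
import plan,numpy as np
from plan import clear
n=30;plan.pts=np.r_[plan.pts,np.c_[np.linspace(145,200,n),np.full(n,168)]];plan.rad=np.r_[plan.rad,np.full(n,4)]
W=[(35,220,30),(35,230,30),(42,246,30),(55,256,30),(73,257.7,30)]+[(115-84*np.sin(np.radians(t)),185+84*np.cos(np.radians(t)),t) for t in (25,20,15,10,5,0)]+[(115,340,0)]
for a,b in zip(W,W[1:]):
    a=np.array(a);b=np.array(b); d=b-np.array(W[0]);print(b.round(1),round(min(clear(*(a+t*(b-a)))for t in np.linspace(0,1,20)),1),np.r_[d[0]*.857,d[0]*.515,d[1]].round(1),(d[2]*np.array([.515,-.857])).round(1))
```

```text
[ 35 230  30] 7.3 [ 0.  0. 10.] [ 0. -0.]
[ 42 246  30] 6.8 [ 6.   3.6 26. ] [ 0. -0.]
[ 55 256  30] 6.8 [17.1 10.3 36. ] [ 0. -0.]
[ 73.  257.7  30. ] 9.5 [32.6 19.6 37.7] [ 0. -0.]
[ 79.5 261.1  25. ] 9.5 [38.1 22.9 41.1] [-2.6  4.3]
[ 86.3 263.9  20. ] 12.0 [43.9 26.4 43.9] [-5.2  8.6]
[ 93.3 266.1  15. ] 14.4 [49.9 30.  46.1] [-7.7 12.9]
[100.4 267.7  10. ] 16.6 [56.1 33.7 47.7] [-10.3  17.1]
[107.7 268.7   5. ] 18.6 [62.3 37.4 48.7] [-12.9  21.4]
[115. 269.   0.] 20.4 [68.6 41.2 49. ] [-15.4  25.7]
[115 340   0] 22.0 [ 68.6  41.2 120. ] [-15.4  25.7]
```

Good margins. First over the tip, slowly.

carry_out:
  targets:
    - [[0,0,0],[0,0,10],0]
    - [[0,0,0],[3,1.8,18],0]
    - [[0,0,0],[6,3.6,26],0]
    - [[0,0,0],[11.5,7,31],0]
    - [[0,0,0],[17.1,10.3,36],0]
    - [[0,0,0],[25,15,37],0]
    - [[0,0,0],[32.6,19.6,37.7],0]
    - [[0,0,0],[32.6,19.6,37.7],0]

```text
t: 7.97
ee_pos: [605.6, 279.4, 257.8]
orientation: [1.372, 2.45, 0.654]
ft_force: [0.4, -0.1, -1.8]
width: 7.9
```

Run:
```python
from ov import *
o=monitor.get_obs();print(o['t'],o['ee_pos'],o['orientation'],o['ft_force'],o['moment'],o['width'])
ov("side",(215,65,335,235),4,[],"pics/s11.png")
ov("scene",(270,100,420,260),4,[],"pics/s12.png")
```

```text
7.9667 [605.63751126 279.35313187 257.76847146] [1.37179028 2.44998399 0.65355022] [ 0.44299773 -0.05363629 -1.76200685] [-0.24857673  0.37839643 -0.05747019] 7.851551189939097
```

View pics/s11.png

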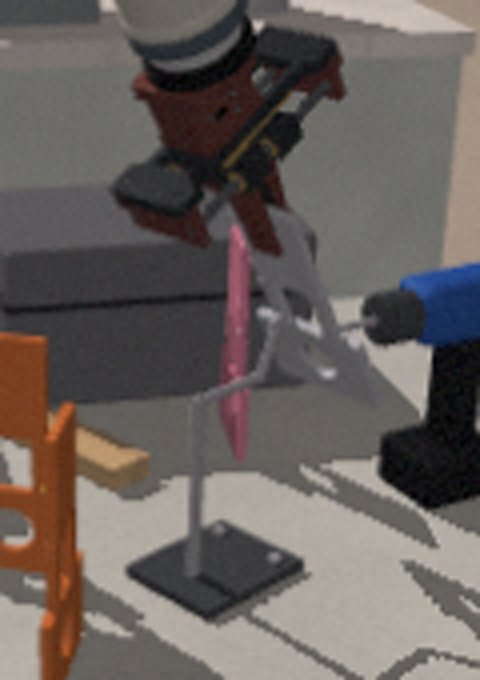

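View pics/s12.png

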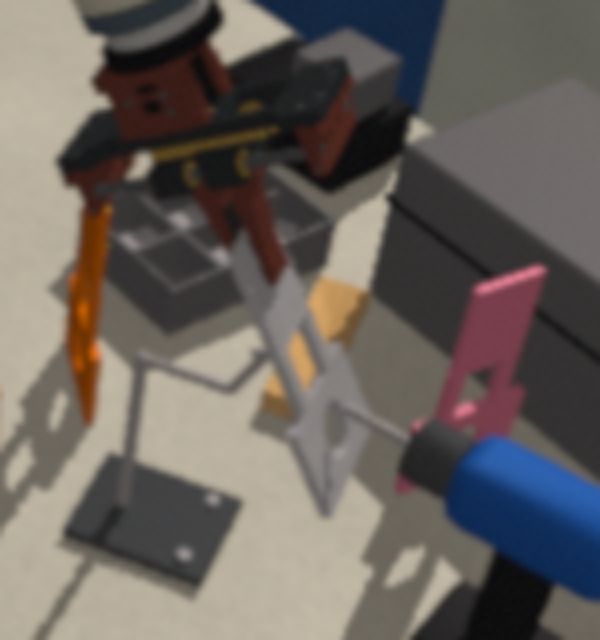

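carry_out:
  targets:
    - [[-2.6,4.3,0],[5.5,3.3,3.4],0]
    - [[-5.2,8.6,0],[11.3,6.8,6.2],0]
    - [[-7.7,12.9,0],[17.3,10.4,8.4],0]
    - [[-10.3,17.1,0],[23.5,14.1,10],0]
    - [[-12.9,21.4,0],[29.7,17.8,11],0]
    - [[-15.4,25.7,0],[36,21.6,11.3],0]
    - [[-15.4,25.7,0],[36,21.6,30],0]
    - [[-15.4,25.7,0],[36,21.6,60],0]
    - [[-15.4,25.7,0],[36,21.6,95],0]
    - [[-15.4,25.7,0],[36,21.6,100],0]

```text
t: 8.9
ee_pos: [641.9, 300.9, 363.2]
orientation: [1.533, 2.737, 0.011]
ft_force: [0.6, 1.2, -0.4]
width: 7.9
```

Run:
```python
from ov import *
o=monitor.get_obs();print(o['t'],o['ee_pos'],o['orientation'],o['ft_force'],o['moment'],o['width'])
ov("side",(215,15,335,235),3,[],"pics/s13.png")
ov("scene",(270,60,420,260),3,[],"pics/s14.png")
```

```text
8.9 [641.93191677 300.91755992 363.21077356] [1.53261239 2.73680321 0.01066693] [ 0.56277665  1.16311245 -0.44861703] [ 0.06834257 -0.09717562 -0.01170395] 7.913918977796016
```

View pics/s13.png

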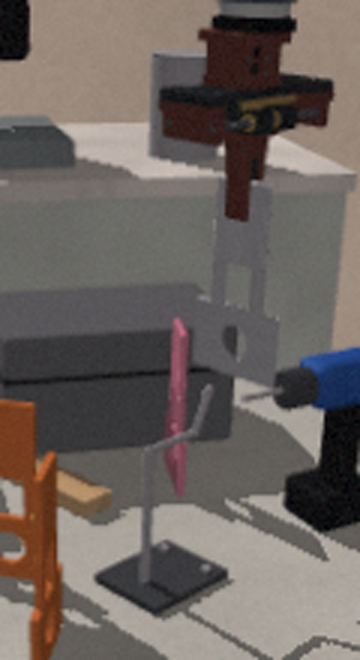

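View pics/s14.png

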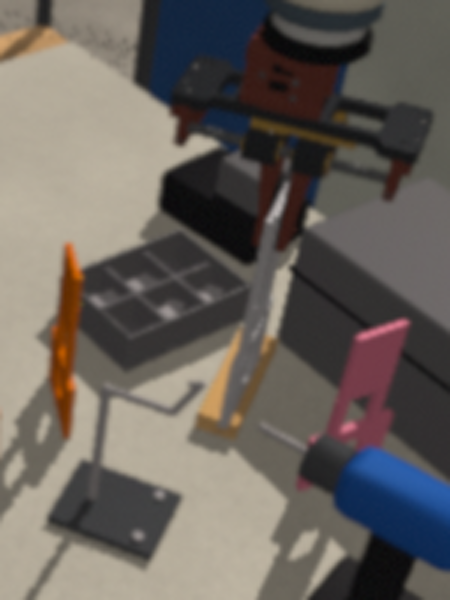

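carry_out:
  targets:
    - [[0,0,0],[0,0,35],0]
    - [[0,0,0],[-3,-15,60],0]
    - [[0,0,-4],[-12,-50,60],0]
    - [[0,0,-9],[-22,-88,60],0]
    - [[0,0,-14],[-32,-127,60],0]
    - [[0,0,-19],[-42,-166,60],0]
    - [[0,0,-24],[-52,-205,60],0]
    - [[0,0,-29],[-62,-244,60],0]
    - [[0,0,-34],[-72,-283,60],0]
    - [[0,0,-39],[-82,-322,60],0]

```text
t: 9.83
ee_pos: [555.8, -23.7, 414.8]
orientation: [-2.364, -2.065, 0.004]
ft_force: [0.6, 0.0, -1.1]
width: 7.8
```

carry_out:
  targets:
    - [[0,0,-4],[-10,-39,0],0]
    - [[0,0,-8],[-20,-78,-5],0]
    - [[0,0,-9.5],[-30,-115,-15],0]
    - [[0,0,-9.5],[-40,-152,-30],0]
    - [[0,0,-9.5],[-48,-190,-50],0]
    - [[0,0,-9.5],[-53,-215,-70],0]
    - [[0,0,-9.5],[-54.3,-221.9,-90],0]
    - [[0,0,-9.5],[-54.3,-221.9,-90],0]
    - [[0,0,-9.5],[-54.3,-221.9,-90],0]

```text
t: 10.58
ee_pos: [501.9, -243.5, 324.9]
orientation: [-2.523, -1.864, 0.003]
ft_force: [-0.1, 0.2, -1.4]
width: 7.8
```

Run:
```python
from ov import *
o=monitor.get_obs();print(o['t'],o['ee_pos'],o['orientation'],o['ft_force'],o['moment'],o['width'])
F=fr((503.5,-244,0),-17); T=fr((503.5,-244,327.4-158.5),-17); T2=fr((503.5,-244,12),-17)
it=[(F,rect(-9,9,-61,61,62),(255,0,0)),(T,rect(-4,4,-50,50,0),(0,255,0)),(T,rect(-4,4,-30,30,195),(0,255,0))]
ov("side",(235,165,375,375),3,it,"pics/p1.png")
ov("scene",(85,170,205,340),3.5,it,"pics/p2.png")
ov("wrist",(100,0,412,384),1.5,it,"pics/p3.png")
```

```text
10.5833 [ 501.88500995 -243.45859506  324.89866946] [-2.52267841 -1.86397653  0.00317743] [-0.10039722  0.21359373 -1.36416903] [ 0.03358132 -0.00982944 -0.00860767] 7.8132692628125335
```

View pics/p1.png

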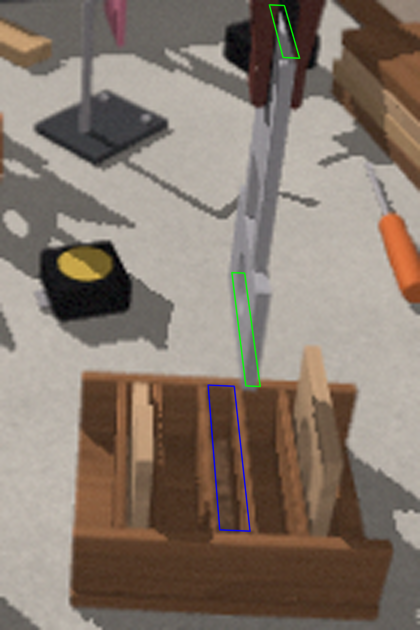

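View pics/p2.png

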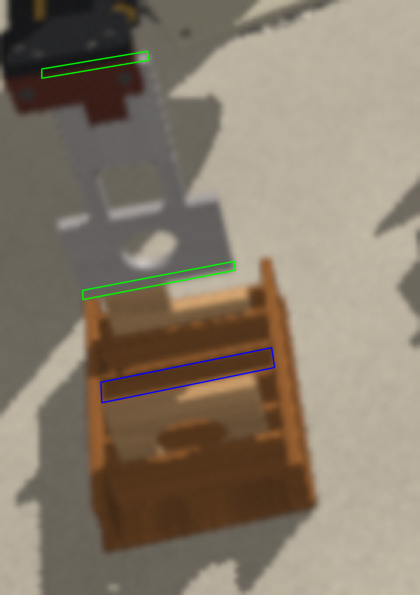

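View pics/p3.png

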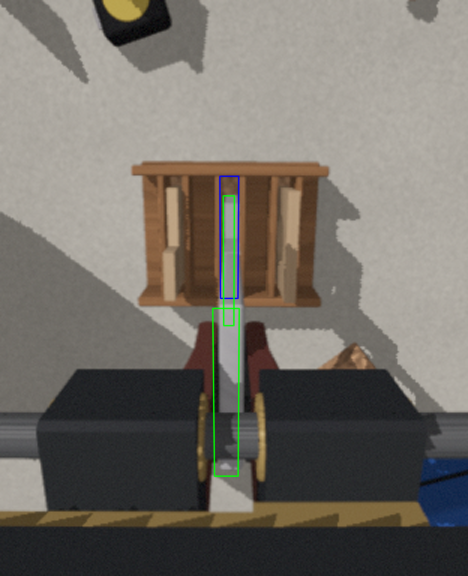

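carry_out:
  targets:
    - [[0,0,0],[0,0,-30],0]
    - [[0,0,0],[0,0,-60],0]
    - [[0,0,0],[0,0,-85],0]
    - [[0,0,0],[0,0,-92],0]
    - [[0,0,0],[0,0,-92],0]

```text
t: 11.15
ee_pos: [503.2, -242.8, 234.5]
orientation: [-2.522, -1.869, 0.002]
ft_force: [0.5, 0.1, -2.6]
width: 7.8
```

Run:
```python
from ov import *
o=monitor.get_obs();print(o['t'],o['ee_pos'],o['orientation'],o['ft_force'],o['moment'],o['width'])
F=fr((503.5,-244,0),-17); T=fr((503.5,-244,235.4-158.5),-17)
it=[(F,rect(-9,9,-61,61,62),(255,0,0)),(T,rect(-4,4,-50,50,0),(0,255,0)),(T,rect(-4,4,-30,30,195),(0,255,0))]
ov("side",(245,225,375,375),4,it,"pics/p4.png")
ov("scene",(85,190,205,340),4,it,"pics/p5.png")
ov("wrist",(180,50,330,220),4,it[:2],"pics/p6.png")
```

```text
11.15 [ 503.16867272 -242.78047519  234.51361268] [-2.52226197e+00 -1.86914151e+00  1.62849433e-03] [ 0.49921409  0.13511599 -2.62556558] [ 0.02557972  0.04105437 -0.04076145] 7.848051261671365
```

View pics/p4.png

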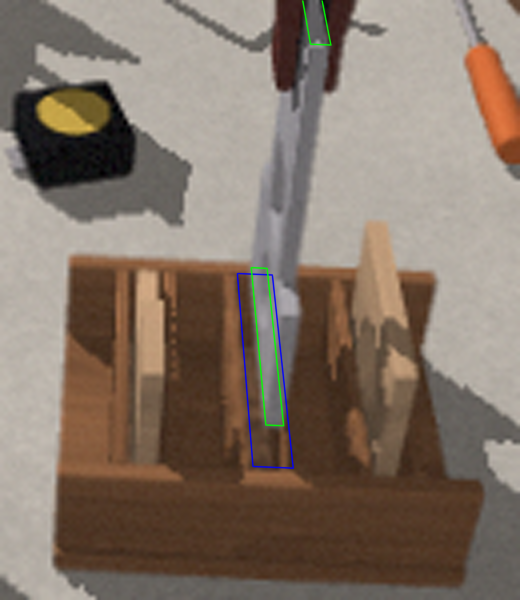

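View pics/p5.png

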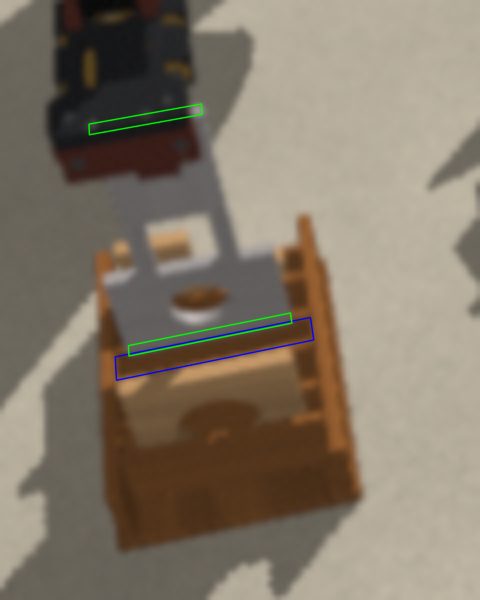

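View pics/p6.png

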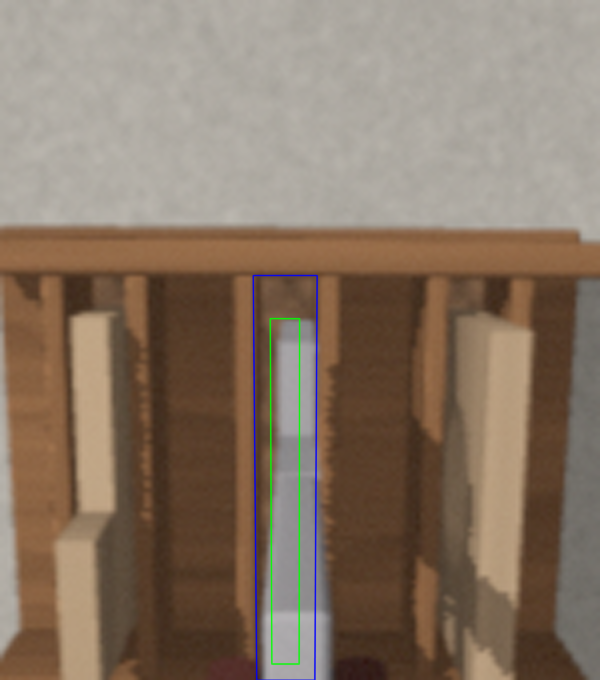

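Run:
```python
from ov import *
def T(dx): 
    F=fr((503.5,-244,235.4-158.5),-17); return (F[0],F[1]+F[0]@np.array([dx,0,0]))
F=fr((503.5,-244,0),-17)
def pl(dx,c): 
    return [(T(dx),rect(-4,4,-50,50,0),c),(T(dx),rect(-4,4,-50,50,70),c),(T(dx),[(4,-50,0),(4,-50,70)],c),(T(dx),[(-4,-50,0),(-4,-50,70)],c)]
ov("side",(295,275,335,350),8,[],"pics/p7.png")
ov("side",(295,275,335,350),8,pl(3,(0,255,0)),"pics/p8.png")
ov("scene",(100,240,180,300),8,pl(3,(0,255,0)),"pics/p10.png")
a,b=cv2.imread("pics/p7.png"),cv2.imread("pics/p8.png");cv2.imwrite("pics/p9.png",np.hstack([a,b]))
```

```text
(no output)
```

View pics/p9.png

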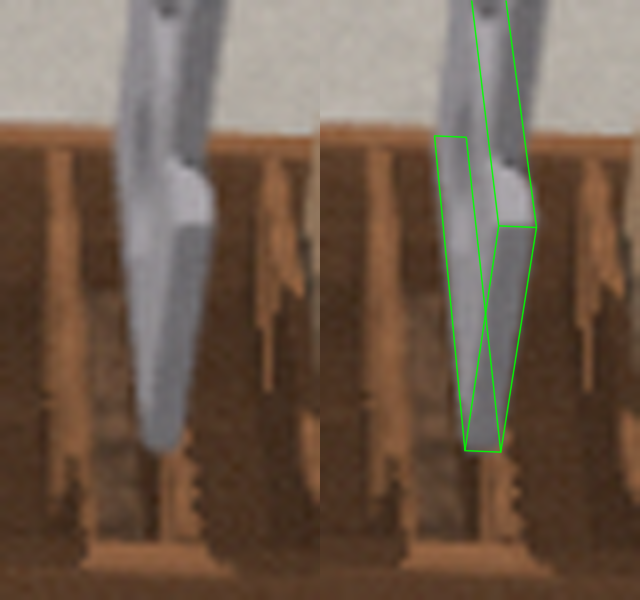

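View pics/p10.png

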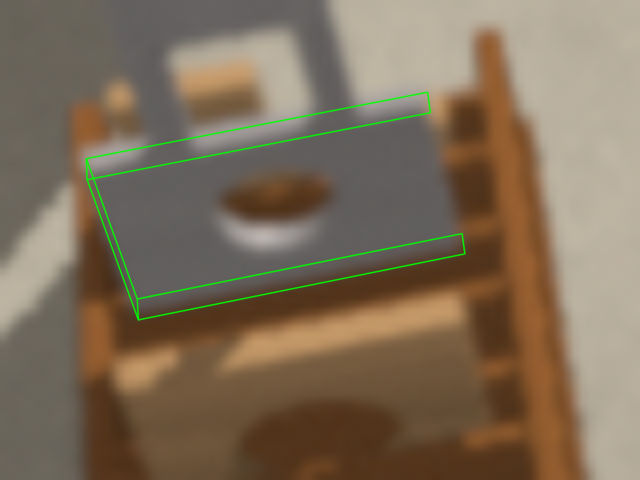

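carry_out:
  targets:
    - [[0,0,0],[-2,0.6,0],0]
    - [[0,0,0],[-2,0.6,-10],0]
    - [[0,0,0],[-2,0.6,-20],0]
    - [[0,0,0],[-2,0.6,-30],0]
    - [[0,0,0],[-2,0.6,-30],0]

```text
t: 11.87
ee_pos: [499.9, -242.6, 202.5]
orientation: [-2.522, -1.866, 0.003]
ft_force: [-1.6, 0.1, -2.7]
width: 7.7
```

Run:
```python
from ov import *
o=monitor.get_obs();print(o['t'],o['ee_pos'],o['ft_force'],o['moment'],o['width'])
ov("wrist",(180,50,330,220),3,[],"pics/p11.png")
ov("side",(275,255,355,365),6,[],"pics/p12.png")
a,b=cv2.imread("pics/p11.png"),cv2.imread("pics/p12.png")
```

```text
11.8667 [ 499.87388323 -242.60079955  202.46947284] [-1.56004461  0.07266346 -2.73248331] [0.01852071 0.04286082 0.04619911] 7.711438415738598
```

View pics/p11.png

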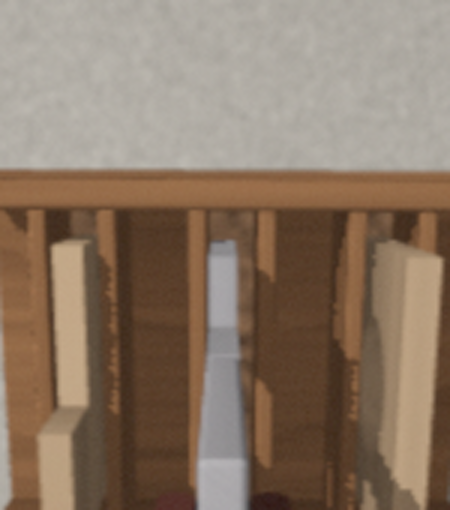

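View pics/p12.png

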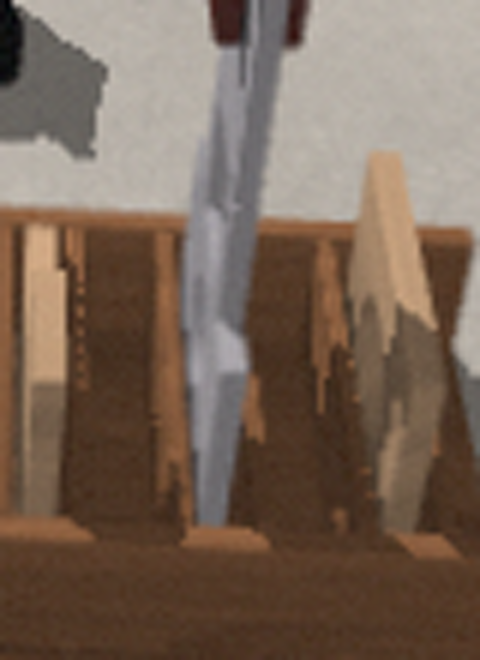

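carry_out:
  targets:
    - [[0,0,0],[1.4,-0.4,-5],0]
    - [[0,0,0],[1.4,-0.4,-15],0]
    - [[0,0,0],[1.4,-0.4,-25],0]
    - [[0,0,0],[1.4,-0.4,-28],0]
    - [[0,0,0],[1.4,-0.4,-28],0]

```text
t: 12.38
ee_pos: [502.0, -243.3, 175.8]
orientation: [-2.523, -1.867, 0.002]
ft_force: [-0.2, -0.5, -1.9]
width: 8.1
```

Run:
```python
from ov import *
o=monitor.get_obs();print(o['t'],o['ee_pos'],o['orientation'],o['ft_force'],o['moment'],o['width'])
ov("wrist",(180,50,330,220),3,[],"pics/p13.png")
```

```text
12.3833 [ 501.97630337 -243.30744511  175.82045542] [-2.52338478e+00 -1.86715017e+00  1.97783812e-03] [-0.16444476 -0.50782305 -1.90674836] [ 0.03691314  0.02554638 -0.02825568] 8.143663688104239
```

View pics/p13.png

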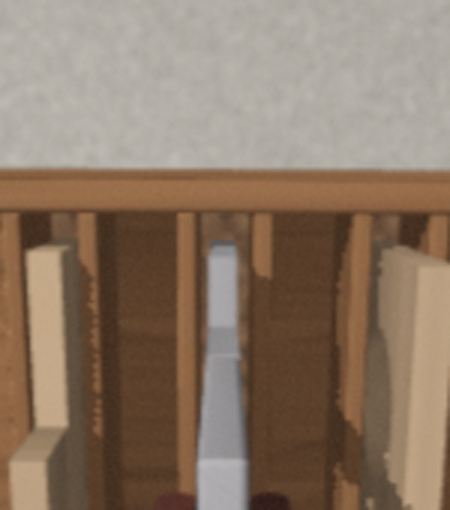

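carry_out:
  targets:
    - [[0,0,0],[0,0,-2],0]
    - [[0,0,0],[0,0,-4],0]
    - [[0,0,0],[0,0,-5.5],0]
    - [[0,0,0],[0,0,-6.5],0]
    - [[0,0,0],[0,0,-6.5],0]

```text
t: 12.85
ee_pos: [503.0, -243.9, 171.1]
orientation: [2.525, 1.868, 0.0]
ft_force: [0.3, 0.3, -1.8]
width: 7.7
```

carry_out:
  targets:
    - [[0,0,0],[0,0,-1],0]
    - [[0,0,0],[0,0,-1],0]

```text
t: 13.02
ee_pos: [503.3, -244.1, 171.0]
orientation: [2.525, 1.868, 0.001]
ft_force: [-1.5, 0.5, 7.0]
width: 7.6
```

carry_out:
  targets:
    - [[0,0,0],[0,0,-0.5],0]
    - [[0,0,0],[0,0,-0.5],0]
    - [[0,0,0],[0,0,-0.5],0]

```text
t: 13.27
ee_pos: [503.3, -244.2, 171.0]
orientation: [2.524, 1.868, 0.001]
ft_force: [-3.6, 0.5, 10.7]
width: 8.0
```

Run:
```python
from ov import *
T=fr((503,-243.8,12),-17)
it=[(T,rect(-4,4,-50,50,70),(0,255,0)),(T,[(0,-50,0),(0,50,0),(0,50,70),(0,30,70),(0,30,195),(0,-30,195),(0,-30,70),(0,-50,70),(0,-50,0)],(0,255,0))]
ov("side",(255,215,365,365),4,it,"pics/p14.png")
ov("scene",(85,190,205,340),4,it,"pics/p15.png")
for c in ("side","scene","wrist"):
    vision.get_image(c)
    for r in place_of("template",c): print(c,r['confidence'],w(c,r['point']).round(1))
```

```text
side 0.94 [294.4 171.2  -5.1]
side 0.9 [421.9 144.8   3.6]
side 0.88 [ 503.2 -244.9   10.7]
side 0.84 [6.474e+02 4.817e+02 1.000e-01]
side 0.77 [406.3 297.8  -0.8]
scene 0.91 [ 498.7 -241.8   13.6]
scene 0.82 [640.2 479.    0.9]
scene 0.66 [410.5 298.2  -0.8]
scene 0.62 [417.1 142.3  -0.6]
wrist 0.63 [ 505.1 -246.    16.8]
```

View pics/p14.png

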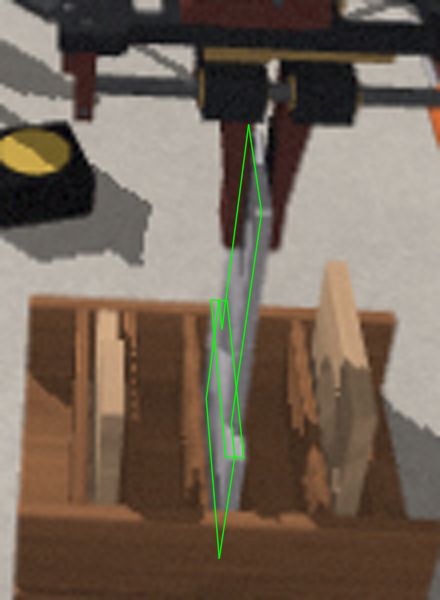

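View pics/p15.png

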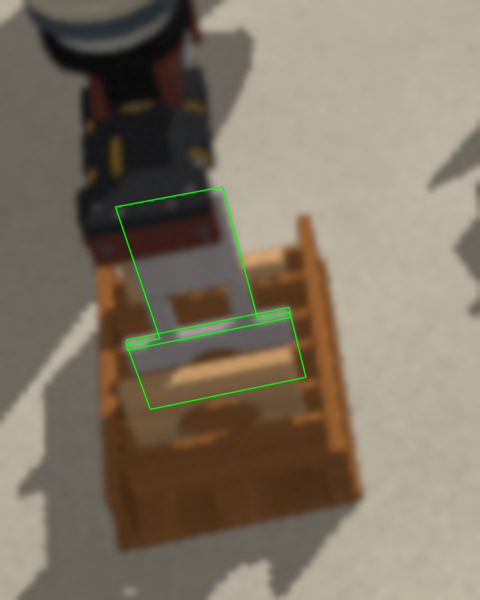

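carry_out:
  targets:
    - [[0,0,0],[0,0,0.8],0]
    - [[0,0,0],[0,0,0.8],9]
    - [[0,0,0],[0,0,0.8],10]
    - [[0,0,0],[0,0,0.8],12]
    - [[0,0,0],[0,0,0.8],15]
    - [[0,0,0],[0,0,0.8],20]
    - [[0,0,0],[0,0,0.8],35]
    - [[0,0,0],[0,0,0.8],50]
    - [[0,0,0],[0,0,0.8],60]
    - [[0,0,0],[0,0,0.8],60]

```text
t: 14.5
ee_pos: [502.9, -243.8, 170.2]
orientation: [-2.525, -1.869, 0.0]
ft_force: [0.2, 0.2, -0.1]
width: 43.2
```

Run:
```python
from ov import *
o=monitor.get_obs();print(o['t'],o['ee_pos'],o['ft_force'],o['width'])
ov("side",(255,165,365,365),3,[],"pics/q1.png")
ov("scene",(85,160,205,340),3,[],"pics/q2.png")
```

```text
14.5 [ 502.86994303 -243.77541407  170.15495622] [ 0.18373228  0.18757664 -0.09161301] 43.197918518445846
```

View pics/q1.png

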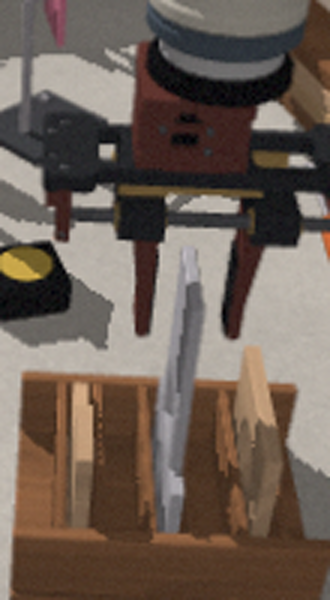

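View pics/q2.png

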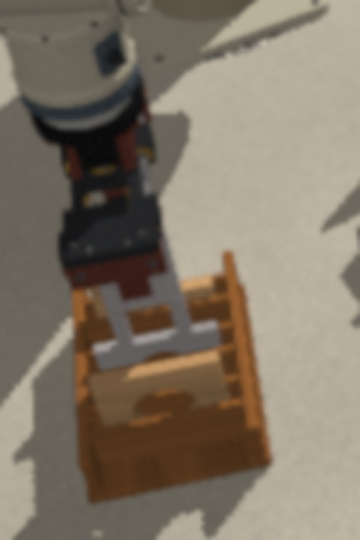

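Released, the plate stands free between the fingers. Retreat upward.

carry_out:
  targets:
    - [[0,0,0],[0,0,0],60]
    - [[0,0,0],[0,0,15],60]
    - [[0,0,0],[0,0,40],60]
    - [[0,0,0],[0,0,75],60]
    - [[0,0,0],[0,0,110],60]
    - [[0,0,0],[0,0,145],60]
    - [[0,0,0],[0,0,180],60]
    - [[0,0,0],[0,0,180],60]
    - [[0,0,0],[0,0,180],60]

```text
t: 15.35
ee_pos: [503.8, -244.2, 352.4]
orientation: [2.522, 1.866, 0.003]
ft_force: [0.9, -0.1, 0.6]
width: 60.3
```

Run:
```python
from ov import *
o=monitor.get_obs();print(o['t'],o['ee_pos'],o['ft_force'],o['width'])
T=fr((503,-243.8,12),-17)
it=[(T,[(0,-50,0),(0,50,0),(0,50,70),(0,30,70),(0,30,195),(0,-30,195),(0,-30,70),(0,-50,70),(0,-50,0)],(0,255,0))]
ov("side",(205,165,365,365),3,it,"pics/q3.png")
ov("scene",(85,160,245,340),3,it,"pics/q4.png")
for c in ("side","scene"):
    vision.get_image(c)
    for q in ("template","ply_a","tape"):
        for r in place_of(q,c): 
            P=w(c,r['point'])
            if P[1]<20: print(c,q,round(r['confidence'],2),P.round(1))
```

```text
15.35 [ 503.80689498 -244.22745628  352.44914873] [ 0.93694085 -0.10546748  0.61535783] 60.29646741164722
side template 0.71 [ 501.5 -244.    10.8]
side ply_a 0.7 [ 447.9 -228.6   11. ]
side tape 0.59 [476.1   2.3   2.3]
scene template 0.9 [ 499.2 -241.3   12.6]
scene ply_a 0.46 [ 448.6 -225.9   10.4]
scene tape 0.79 [473.   -2.7   0.5]
```

View pics/q3.png

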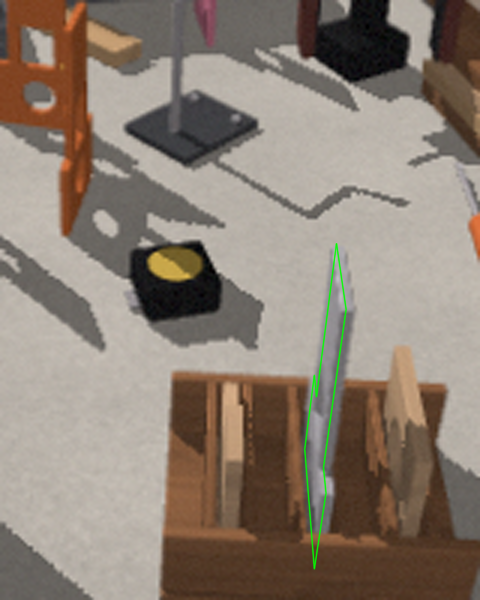

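View pics/q4.png

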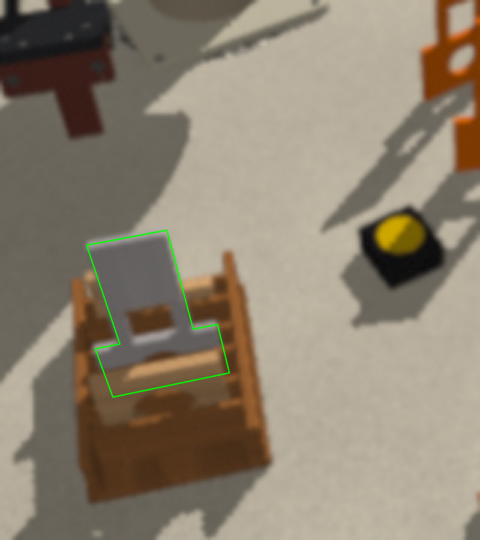

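The template stands upright in the slot, the arm is clear of everything, and the plywood and tape have not moved. I'm handing in.

```bash
python3 -c "
from workcell import order
print(order.close_job())"
```

```text
the job is handed in; nothing more can be done
None
```

The aluminium template is off the hook and standing upright on the floor of the empty middle slot. The job was handed in after about 15.6 s, and it reports no verdict.

**What I did:**
- **Hook:** I gripped the template by its tab, lifted it, tilted it 30° and carried it over the barbed tip. I then turned it upright between the tip and the drill bit and lifted it clear. Wrist force readings on the hook stayed under about 5 N, mostly the template's own weight.
- **Rack:** I lowered it until it touched the slot floor while still held (wrist force rose from about -2 N to 7–11 N), then let go and backed straight up.

**Last checks:**
- **Template position:** the side camera put its foot at (501.5, -244, 11) mm and the scene camera at (499, -241, 13) mm. My fit of the slot centre is about (503.5, -244, 12) mm, so the cameras agree to within about 5 mm. That is inside the 12 mm and 15 mm limits.
- **Template lean:** the upright outline I drew matched both pictures.
- **Gripper:** it was clear of everything, with forces near zero.
- **Tape and plywood:** the tape measure reads within about 5 mm of where it started. In the last check the network found only one of the two plywood templates, still in place within about 5 mm. The other was checked only by eye, and it looked unmoved in both pictures.

**One disagreement:** while lowering, the side and wrist cameras put the template about 3 mm off to one side in the slot, and the scene camera did not show this. I shifted by 2 mm, then back by 1.5 mm, and the wrist picture then showed it centred.

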